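Let the vacuum-accessory caddy down its sloping rail and catch it softly

ROBOT

A 6-joint arm with a two-finger parallel gripper is mounted at the origin on the work surface. World frame = base frame: x ahead of the robot, y to its left, z up, the work surface at z = 0. Lengths are in m, angles in rad, forces in N, time in s.
With the tool pointing down it reaches from about 0.325 to 0.875 m from the base axis. Payload 4.4 kg.
Tool frame: the origin (TCP) lies midway between the tips of the shut fingers; the grasp point (between the pads) lies env.hold_point_z behind it (env.hold_point_z is the distance from the TCP to the grasp point, in m); z points along the fingers, y is the line along which they close (so a half turn about z gives the same grasp; the last joint's range is limited). The gripper opens to 85 mm and grips with 20 to 120 N. Pads are 22 mm wide; open, the fingers measure 114 mm over their backs; the gripper's body (76 mm by 85 mm) begins 54 mm behind the grasp point. The pads swing forward as they close: fully open they stand 13 mm farther back than shut.
Start: joints at [-1.266, 0.207, 1.542, -0, 1.393, -0.15], TCP at [0.253, -0.517, 0.231] pointing down, gripper open.
Joint ranges: [-2.73, 2.73], [-0.86, 2.22], [0.23, 2.46], [-1.11, 4.25], [0.08, 2.63], [-2.82, 2.82]. Speed limits (rad/s): [2.79, 2.79, 3.14, 3.14, 3.14, 3.14].

INTERFACE

Orientations are given as [roll, pitch, yaw] about the fixed x, y, z axes, in that order (R = Rz(yaw) Ry(pitch) Rx(roll)).
In Python, from cell import env gives the robot as it stands.
- The arm moves only by the shell command python3 -m crank 'ROWS' [FORCE]. ROWS is JSON, one flat list of numbers, 5 for each row, row after row: the finger opening in mm, from 0 to 85.4, then the shift along the world's x, y, z in units of 200 mm (1.0 is 200 mm), then the turn about the world's z in units of 120 degrees (1.0 is 120 degrees). In form: [jaw, tx, ty, tz, twist, jaw, tx, ty, tz, twist, ...]. A call has 1 to 20 rows; each row is the pose to reach, as a shift and turn from the pose commanded when the call began; what a row does not reach only later rows make up. A row lasts 1/12 s, in which the tool goes at most 41.7 mm and 7.16 degrees, less where a joint would pass 70% of its speed; a pose out of reach is approached as far as the arm can. A call with a number of a shift or a turn outside -1 to 1 is refused whole. A call with a gripper value outside its range is refused whole. The fingers move at their own pace and stop on an object; FORCE is the grip in N (left out, the last holds). Time passes only in rows, so rows that repeat a pose let the fingers close. It gives the time, the measured TCP pose, the force, the opening and the grip force at its end, in the units of the state.
- env.read_state(): the state, without advancing time (a new reading comes with each control period).
- env.capture(name): name is "scene" or "top" or "wrist"; returns a dict with "pixels" (384x512x3 uint8, red, green, blue), "z_map" (384x512 float32, m along the optical axis (not along the pixel's ray), 0 where there is no reading), "mtx" (3x3 intrinsics, pixels), "extrinsics" (4x4, takes a point from camera to world coordinates). Camera axes: x right, y up, looking along -z (the intrinsics and any distortion apply to the point x, -y, -z); pixel columns grow to the right and rows downward; lengths in m; the calibration is good to about 2 mm. A picture is of the moment at which its call begins.
- env.hand_in(): hands the job in; it is judged then, once.
Trained networks look in the newest picture that a camera, given by its name, has taken for a name from the list of things; names that differ only in an ending like _2 or _b are one class to them, and where a whole thing is asked for, a point or a joint stands for the part that bears it (a point fixed in the world has none). Each returns a list of dicts, best first, with "conf" (0 to 1); they miss things now and then, are a little off and sometimes report something else, mostly with a low value. They report only what shows in the picture. A call takes as long as a camera call.
- env.search_frame(camera, thing): "location" ([x, y, z] in m, in world coordinates, good to about 4 mm: the middle of the surface that is visible of it).
The state is a dict: "time_s": time; "joint_positions": joint angles; "qvel": joint speeds; "effort": joint torques, N m; "eef_pos": TCP position; "tcp_rot": TCP orientation; "ft_force": force on the tool from outside, world axes, zero at the start; "moment": the same for the moment, N m; "gripper_width": finger opening in m; "gripper_force": force on a finger pad.
Only numpy, scipy, OpenCV 4.12 (cv2) and the standard library are available. Lean on these libraries where they do the work, as an engineer would, in place of code of your own. Each camera call takes 0.05 s, during which the arm holds its last target. There are 200 camera calls.

TASK

In the camper's locker, draw the bolt fully so that the wheeled caddy runs down its sloping rail by itself, and leave it alone until its front buffer plate is past the pale mark. Then catch it softly with the fingers in front of the sprung buffer plate, never pushing the plate in by more than half its 25 mm travel and touching no other part of the caddy, bring it to a standstill well before the end stops and hold it still for a second. Then ease it slowly down until it rests against the end stops, and take the hand away, leaving the bolt drawn and the other objects alone.

Things in the scene. Friction and masses are not known exactly. Their poses are not given: they have to be found in the camera images.
- rail: Fixed sloping rail: plywood base 235 x 600 x 12 mm, two aluminium rails 80 mm apart. Origin: underside of the base, midway along and between the rails, on the table. Its -y axis points downhill (to the robot's right), -x side faces the robot, z up. Rails fall 60 mm per m; top 48 mm above the table at mid-length. Base spans y +-300 mm; free table beyond. Rubber stops end the run at carriage 0.36.
- carriage (a joint): Travel of the wheeled carriage down the rail, m: 0 = top (held by the bolt), 0.36 = against the lower end stops. It rolls by itself once the bolt is drawn. Nominal moving mass 0.86 kg in all (true value up to about 30 % off), rolling drag about 1.5 N per m/s plus 0.08 N; left alone it reaches 0.2 to 0.35 m/s.
- caddy: Grey tray 110 x 150 mm on the carriage with the cleaner's brush head in it; moves with the carriage. Origin: centre of the carriage at the level of the rails' top; at carriage 0 it is at rail y = +180 mm (x = 0). Tray rim 55 mm, brush head 73 mm, clear dome 89 mm above the origin. To be left untouched.
- buffer (a joint): Compression of the carriage's sprung buffer plate, m: 0 = out, 0.025 = fully in (travel 25 mm). Spring 120 N/m, damper 4 N per m/s, plate mass 0.06 kg. The carriage leaning on it at rest presses it in by about 3 to 5 mm.
- buffer_face (a point): Centre of the downhill face of the buffer plate, an aluminium plate 80 wide x 60 high x 10 mm thick standing across the rail on two sprung rods, in front of the carriage. The face is 130 mm downhill of the caddy's origin and 47 mm above it (world height about 98 mm at the top of the run, 76 mm at the end), less the compression.
- plate: The buffer plate itself, aluminium, 80 x 10 x 60 mm; its frame is the caddy's frame shifted uphill by the compression (origin not on the plate: see buffer_face).
- bolt (a joint): Travel of the steel bolt that holds the carriage, m: 0 = shot (carriage locked), 0.035 = fully drawn, towards the rail's -x side, level and square to the rail. The carriage is free from about 0.015. Friction about 1.2 N; it stays where it is left.
- bolt_knob (a point): Middle of the bolt's upright black knob, diameter 18 mm, 36 mm high; this point is 112 mm above the table (knob 91 to 127 mm). When shot it is at rail x = -105 mm, y = +107.5 mm; it moves with the bolt.
- mark (a point): Pale strip 12 mm wide across the base of the rail, with upright strips beside the rails, at rail y = -50 mm. The buffer face passes over it at carriage 0.10.
- charger: Black charger block 85 x 55 x 36 mm, origin centre of underside. Not part of the job.
- lamp: White puck lamp, diameter 80, height 26 mm, origin centre of underside. Not part of the job.
- cleaner: Jar of cleaner, diameter 64, height 130 mm, origin centre of underside. Not part of the job.

How it is judged:
By the outcome, as a careful person would: the job done as asked, in the order asked, and still so for the second after the job is handed in, with the robot touching nothing.
It also fails if it takes over 40 s, if anything falls off the work surface, if the arm or the gripper's body presses on something with over 40 N, if the wrist force passes 120 N, or if a joint passes its speed limit or range.

## Working session

There is one attempt and no reset: what is moved stays moved. The work goes in short steps, Python scripts to look and compute and a shell command to move; the robot and the scene stay as the last step left them, time stands still between calls to the robot, and variables do not carry over. Pictures are saved under pics/ and viewed, at most 10 in all, crops included, and the job is handed in when it is done.

```bash
mkdir -p pics; ls; cat > h.py <<'E'
from cell import env
import numpy as np, cv2
def cap(n,f=None):
    c=env.capture(n)
    if f: cv2.imwrite('pics/'+f,c['pixels'][:,:,::-1])
    return c
def find(cam,things):
    for t in things:
        for r in env.search_frame(cam,t)[:2]: print(cam,t,np.round(r['location'],4),round(r['conf'],2))
E
python3 - <<'E'
from h import *
s=env.read_state();print({k:np.round(v,3).tolist() for k,v in s.items()},env.hold_point_z)
a=cap('scene','s1.png');b=cap('top','t1.png')
for c in('scene','top'): find(c,['rail','caddy','plate','buffer_face','bolt_knob','mark','charger','lamp','cleaner'])
cv2.imwrite('pics/st.png',cv2.resize(np.vstack([a['pixels'],b['pixels']])[:,:,::-1],(400,600)))
print(b['mtx'],b['extrinsics'])
E
```

```text
pics
{'time_s': 0.0, 'joint_positions': [-1.266, 0.207, 1.543, -0.0, 1.393, -0.15], 'qvel': [0.001, -0.0, 0.001, 0.001, 0.001, -0.0], 'effort': [0.0, -38.303, -29.16, -0.0, 0.011, 0.0], 'eef_pos': [0.252, -0.516, 0.23], 'tcp_rot': [-3.139, -0.0, 0.455], 'ft_force': [-0.408, 0.415, 0.067], 'moment': [0.001, 0.04, -0.025], 'gripper_force': 0.0, 'gripper_width': 0.085} 0.0187
scene rail [0.534  0.116  0.0143] 0.56
scene rail [0.5451 0.182  0.1105] 0.21
scene caddy [0.5558 0.2976 0.1136] 0.86
scene plate [0.5528 0.1808 0.1101] 0.74
scene buffer_face [0.7839 0.1681 0.0253] 0.58
scene buffer_face [0.5457 0.1832 0.1142] 0.52
scene charger [ 0.4221 -0.3595  0.0384] 0.73
scene lamp [0.7855 0.17   0.0251] 0.63
scene cleaner [ 0.7832 -0.0399  0.1173] 0.86
top rail [0.4996 0.1352 0.0148] 0.78
top caddy [0.5423 0.3048 0.1216] 0.9
top caddy [0.5355 0.1847 0.0929] 0.66
top plate [0.5381 0.1821 0.1251] 0.5
top buffer_face [0.544  0.1794 0.1238] 0.46
top buffer_face [0.5365 0.184  0.095 ] 0.27
top bolt_knob [0.4401 0.2397 0.0713] 0.48
top mark [0.4993 0.1351 0.0109] 0.83
top charger [ 0.4083 -0.3513  0.0356] 0.6
top lamp [0.7815 0.1764 0.021 ] 0.78
top cleaner [ 0.7568 -0.0346  0.1278] 0.74
[[395.13876845   0.         258.99882569]
 [  0.         395.13876845 194.58541918]
 [  0.           0.           1.        ]] [[ 2.79482425e-02  9.97825038e-01 -5.97000003e-02  5.14030575e-01]
 [-9.99609357e-01  2.79084640e-02 -1.50017665e-03 -2.83446722e-02]
 [ 1.69221486e-04  5.97186063e-02  9.98215237e-01  1.11826692e+00]
 [ 0.00000000e+00  0.00000000e+00  0.00000000e+00  1.00000000e+00]]
```

View pics/s1.png

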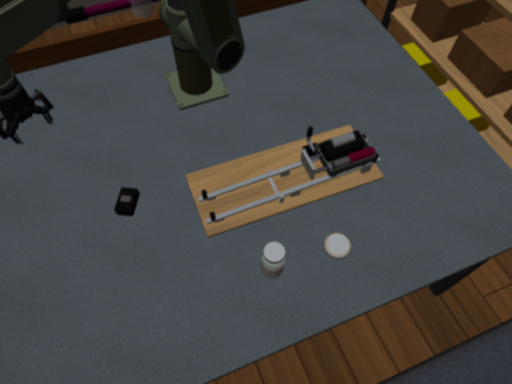

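View pics/t1.png

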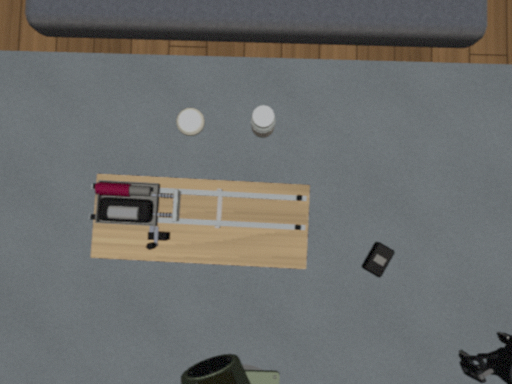

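The scene and top views show the rail running roughly along world y. The base corners in the top view are near (97,175), (309,185), (306,268) and (92,258), and the knob is at (153,245). The caddy is at the uphill (+y) end, the stops are at (298,198) and (298,227), and the charger, lamp and cleaner are clear of the rail. Next I'll work out the rail pose.

```bash
cat >> h.py <<'E'
def cloud(c):
    h,w=c['z_map'].shape;u,v=np.meshgrid(np.arange(w),np.arange(h));z=c['z_map'];K=c['mtx']
    p=np.stack([(u-K[0,2])/K[0,0]*z,-(v-K[1,2])/K[1,1]*z,-z],-1)
    T=c['extrinsics'];return p@T[:3,:3].T+T[:3,3]
E
python3 - <<'E'
from h import *
for n in('top','scene'):
    c=cap(n);P=cloud(c);x=P[...,0];y=P[...,1];z=P[...,2];rgb=c['pixels'].astype(int)
    wood=(z>.004)&(z<.022)&(abs(x-.5)<.25)&(abs(y-.13)<.4)&(rgb[...,0]-rgb[...,2]>35)
    r=cv2.minAreaRect(P[wood][:,:2].astype(np.float32)*1000);print(n,wood.sum(),r,np.median(z[wood]));print(np.round(cv2.boxPoints(r)))
    rail=(z>.025)&(z<.075)&(abs(x-.53)<.09)&(y<.15)&(y>-.16)
    q=P[rail];print('rails',q[:,:2].min(0),q[:,:2].max(0),np.polyfit(q[:,1],q[:,0],1))
    k=(rgb.max(-1)<60)&(z>.085)&(z<.135)&(x<.475)&(x>.38)&(abs(y-.24)<.06)
    print('knob',k.sum(),P[k].mean(0) if k.any() else 0, np.ptp(P[k],axis=0) if k.any() else 0, P[k].max(0))
    print('table',np.median(z[(abs(x-.4)<.1)&(abs(y+.25)<.05)]))
E
```

```text
top 12609 ((502.8876953125, 135.88294982910156), (599.0446166992188, 234.92713928222656), 88.5444107055664) 0.013010176756225844
[[ 378. -161.]
 [ 613. -167.]
 [ 628.  432.]
 [ 393.  438.]]
rails [ 0.48691795 -0.15402316] [0.59125667 0.14978586] [0.01992817 0.53729613]
knob 37 [0.43867796 0.24024057 0.12157772] [0.01240058 0.01158246 0.03699478] [0.44484025 0.2478469  0.13287375]
table 0.0004435606486452581
scene 7356 ((502.7515563964844, 133.3591766357422), (600.1112670898438, 236.54408264160156), 88.66407775878906) 0.013605869946472726
[[ 378. -164.]
 [ 614. -169.]
 [ 628.  431.]
 [ 392.  436.]]
rails [ 0.48159587 -0.15757275] [0.59287187 0.14994708] [0.02617164 0.53887996]
knob 59 [0.44057604 0.23916733 0.11504657] [0.0181927  0.01661638 0.04548639] [0.44767691 0.2489452  0.13219325]
table 0.001721541307138752
```

```bash
python3 - <<'E'
from h import *
c=cap('top');P=cloud(c);T=c['pixels']
print('z mm rows',225,'..',252,' cols 140..182')
for v in range(214,252,2):
    print(v,'x=%.3f'%P[v,165,0],(P[v,140:184:2,2]*1000).astype(int))
print(np.round(P[240,140:184:4,1],3))
s=cap('scene')
a=cv2.resize(T[165:275,85:230],None,fx=4,fy=4,interpolation=cv2.INTER_CUBIC)
b=cv2.resize(s['pixels'][110:240,180:390],(580,359),interpolation=cv2.INTER_CUBIC)
cv2.imwrite('pics/crop.png',cv2.resize(np.vstack([a,b]),None,fx=.74,fy=.74)[:,:,::-1])
E
```

```text
z mm rows 225 .. 252  cols 140..182
214 x=0.518 [131 129 124 129 125 118  98 111  95  92  93  94  90  91  91  90 126 130
 119  82   9  10]
216 x=0.513 [131 132 128 126 123 117  99 108  96  12  84  92  14  88  90  87 130 124
 117  82  11  16]
218 x=0.508 [128 127 132 127 126 115  84 106  92  54  52  53  56  53  54  52 128 131
 117  78  45  15]
220 x=0.502 [129 127 128 122 125 104  83 110  90  56  55  58  57  54  56  52 131 124
 111  75  55  50]
222 x=0.497 [ 120  120  120  117   83   83   82  109   87   52   57   52 1118   52
   52   54   53   50   54   55   52   50]
224 x=0.491 [113 110 112 112 101  94  83 111  90  15  10  12  12  13  14  13  13  12
   8  13  10  14]
226 x=0.485 [14 18 16 13 14 76 75 68 62 12 11 13 16 15 11 14 15 10 12 10 13  9]
228 x=0.480 [  12   13   11 1118   12   76   79   73   71   14   13   15   10   14
   13   11   13   16   12   15   12    9]
230 x=0.474 [13 13 15  9 10 77 78 74 72 16 11 15 16 14 15 14 13 13 14 12 12 12]
232 x=0.470 [12 17 12 13 61 59 61 74 72 62 61 60 62 50 29 15 13 12 14 11 11  8]
234 x=0.465 [12 13 10 13 62 61 64 72 71 61 61 61 62 49 27 1
[... 187 characters left out ...]
0.449 [13 14 14 15 13 13 13 72 72 14 12 61 63 12 13 11  9 10  8 11  7  9]
242 x=0.441 [ 15  17  12  18  14 114 106  74  69  13  11  11  12  10  14  16  15  15
  13  13  12  11]
244 x=0.435 [  16    9   13  127  127  129  123  106 1118   12   11   11   12   16
   15   11   15   13   12   13   16    9]
246 x=0.430 [ 14  11  14 128 129 124 127 109  67  13  14  11   8  12  14  13  11  12
  15  16  13  10]
248 x=0.424 [ 11   9  13 129 126 128 113  11  14  14  11  13  11  13   8   9  12  11
  15  11  10  13]
250 x=0.419 [  14   12   11   14   13   19   12   14   14   11   13   14   12   11
   11   10   11   13   12   12   15 1118]
[0.301 0.289 0.278 0.267 0.241 0.245 0.222 0.223 0.213 0.202 0.191]
```

View pics/crop.png

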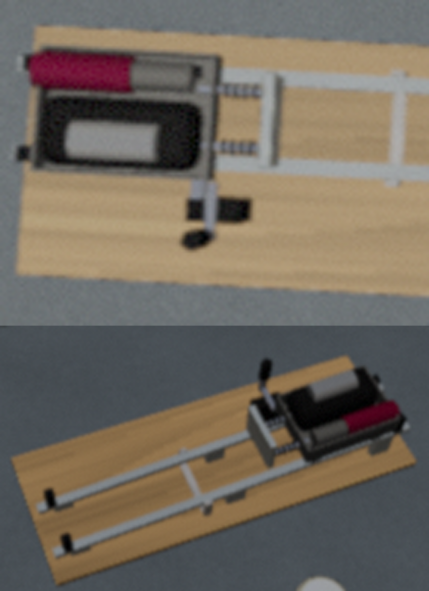

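The crop shows the knob upright beside the tray's front, with the bolt housing low (62–75 mm). The plate is clear ahead of the caddy and the mark is a cross strip at crop (397,125). I'll go above the hook point, between the knob and the tray.

```bash
python3 -m crank '[0,0.28,1,0,-0.217,0,0.28,1,0,-0.217,0,0.28,1,0,-0.217,0,0.28,1,0,-0.217,0,0.28,1,0,-0.217,0,0.28,1,0,-0.217]'
python3 -m crank '[0,0.28,1,0,0,0,0.28,1,0,0,0,0.28,1,0,0,0,0.28,1,0,0,0,0.28,1,0,0,0,0.28,1,0,0]'
python3 -m crank '[0,0.28,1,0,0,0,0.28,1,0,0,0,0.28,1,0,0,0,0.28,1,0,0,0,0.28,1,0,0,0,0.28,1,0,0]'
python3 -m crank '[0,0.22,0.78,0,0,0,0.22,0.78,0,0,0,0.22,0.78,0,0,0,0.22,0.78,0,0,0,0.22,0.78,-0.1,0,0,0.22,0.78,-0.1,0,0,0.22,0.78,-0.1,0]'
python3 - <<'E'
from h import *
s=env.read_state();print({k:np.round(s[k],4).tolist() for k in('time_s','eef_pos','tcp_rot','gripper_width','joint_positions')})
c=cap('wrist','w1.png');P=cloud(c)
k=(c['pixels'].max(-1)<70)&(P[...,2]>.105)&(P[...,2]<.135)&(P[...,0]<.47)&(P[...,0]>.40)&(abs(P[...,1]-.24)<.04)
print(k.sum(),P[k].mean(0) if k.any() else 0,P[k].min(0),P[k].max(0))
find('wrist',['bolt_knob','plate','caddy'])
E
```

```text
time_s: 1.7
eef_pos: [0.3095, -0.31, 0.2306]
tcp_rot: [-3.137, -0.0, 0.006]
ft_force: [0.5, -0.5, -0.1]
gripper_width: 0.0122
gripper_force: 0.0
time_s: 2.2
eef_pos: [0.3657, -0.1102, 0.2314]
tcp_rot: [-3.138, -0.001, 0.01]
ft_force: [-0.8, -0.2, 0.2]
gripper_width: -0.0001
gripper_force: 0.0
time_s: 2.7
eef_pos: [0.4219, 0.0891, 0.2318]
tcp_rot: [-3.138, -0.002, 0.009]
ft_force: [-0.7, 0.2, 0.3]
gripper_width: -0.0003
gripper_force: 0.0
time_s: 3.28
eef_pos: [0.4638, 0.2382, 0.2098]
tcp_rot: [3.14, 0.004, 0.0]
ft_force: [-0.1, -1.2, -0.6]
gripper_width: -0.0004
gripper_force: 0.0
{'time_s': 3.2833, 'eef_pos': [0.4638, 0.2382, 0.2098], 'tcp_rot': [3.1396, 0.0039, 0.0004], 'gripper_width': -0.0004, 'joint_positions': [0.3089, 0.1148, 1.6933, -0.0008, 1.3378, 1.8794]}
395 [0.44246373 0.24217772 0.12243733] [0.43309177 0.23426445 0.10531153] [0.44675199 0.25019965 0.1293081 ]
wrist bolt_knob [0.447  0.2415 0.0957] 0.78
wrist plate [0.5455 0.1853 0.1285] 0.66
wrist caddy [0.5432 0.3098 0.1179] 0.62
```

View pics/w1.png

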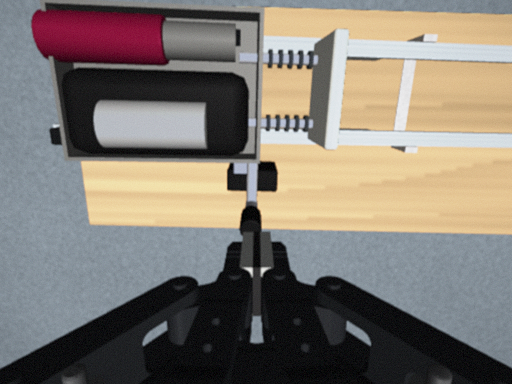

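The wrist view shows the knob at (250,218), just on the robot side of the shut fingers. The tray edge is at row 158, and the plate is at columns 312–345. I'll descend behind the knob.

```bash
python3 -m crank '[0,0.005,0.01,-0.2,0,0,0.005,0.01,-0.35,0,0,0.005,0.01,-0.47,0,0,0.005,0.01,-0.56,0,0,0.005,0.01,-0.56,0,0,0.005,0.01,-0.56,0]'
python3 - <<'E'
from h import *
for n in('top','wrist'):
    c=cap(n);P=cloud(c)
    m=(P[...,2]>.08)&(P[...,2]<.135)&(abs(P[...,0]-.54)<.06)&(P[...,1]>.15)&(P[...,1]<.205)
    q=P[m];print(n,m.sum(),np.percentile(q,[2,50,98],axis=0).round(4).tolist())
E
```

```text
time_s: 3.98
eef_pos: [0.4653, 0.2406, 0.0993]
tcp_rot: [3.141, 0.001, -0.001]
ft_force: [0.2, 0.3, 1.0]
gripper_width: 0.0001
gripper_force: 0.0
top 226 [[0.5037, 0.1796, 0.0816], [0.5413, 0.1831, 0.1265], [0.579, 0.2039, 0.1322]]
wrist 15630 [[0.5041, 0.1784, 0.0828], [0.5432, 0.1877, 0.1178], [0.5747, 0.2032, 0.1296]]
```

```bash
python3 -m crank '[0,-0.03,0,0,0,0,-0.06,0,0,0,0,-0.06,0,0,0,0,-0.06,0,0,0]'
python3 - <<'E'
from h import *
for n in('top','scene'):
    c=cap(n);P=cloud(c)
    k=(c['pixels'].max(-1)<60)&(P[...,2]>.115)&(P[...,2]<.135)&(P[...,0]<.455)&(P[...,0]>.40)&(abs(P[...,1]-.24)<.03)
    print(n,k.sum(),P[k].mean(0).round(4),P[k].min(0).round(3),P[k].max(0).round(3))
    m=(P[...,2]>.08)&(P[...,2]<.135)&(abs(P[...,0]-.54)<.05)&(P[...,1]>.10)&(P[...,1]<.205)
    print(np.percentile(P[m],[2,50,98],axis=0)[:,1].round(4))
E
```

```text
time_s: 4.42
eef_pos: [0.4534, 0.2417, 0.1001]
tcp_rot: [-3.141, -0.001, 0.001]
ft_force: [-0.2, -0.9, -0.1]
gripper_width: -0.0002
gripper_force: 0.0
top 3 [0.4322 0.2364 0.1227] [0.429 0.235 0.119] [0.434 0.238 0.13 ]
[0.1799 0.1831 0.2037]
scene 3 [0.4496 0.2284 0.1204] [0.444 0.228 0.115] [0.453 0.23  0.125]
[0.176  0.1796 0.2011]
```

```bash
python3 -m crank '[0,-0.13,0,0,0,0,-0.15,0,0,0]'
```

```text
time_s: 4.68
eef_pos: [0.4219, 0.2414, 0.0989]
tcp_rot: [3.142, 0.001, 0.001]
ft_force: [7.8, 0.1, -2.2]
gripper_width: -0.0001
gripper_force: 4.2
```

The 7.8 N reading means the bolt is against its limit. I'll leave the knob and get ahead of the plate.

```bash
python3 -m crank '[0,0.25,-1,0,0,0,0.25,-1,-0.1,0,0,0.25,-1,-0.1,0,0,0.25,-1,-0.1,0,0,0.25,-1,-0.1,0]'
cat > f.py <<'E'
from h import *
c=cap('top');P=cloud(c)
m=(P[...,2]>.09)&(P[...,2]<.14)&(abs(P[...,0]-.54)<.036)&(P[...,1]<.21)&(P[...,1]>-.25)&(c['pixels'].min(-1)>70)
q=P[m];print(env.read_state()['time_s'],m.sum(),np.percentile(q,[1,5,25,50,75],axis=0)[:,1].round(4) if len(q) else None)
find('top',['plate','caddy'])
E
python3 f.py
```

```text
time_s: 5.1
eef_pos: [0.474, 0.0396, 0.0793]
tcp_rot: [3.141, -0.001, 0.001]
ft_force: [0.8, 0.1, -1.1]
gripper_width: -0.0002
gripper_force: 0.0
5.15 205 [0.1285 0.129  0.1315 0.1381 0.1859]
top plate [0.5187 0.1841 0.0151] 0.73
top plate [0.5514 0.1317 0.1227] 0.42
top caddy [0.5444 0.2582 0.1218] 0.83
```

```bash
sed -i '$d' f.py; python3 -m crank '[0,0.33,-0.25,-0.02,0,0,0.33,-0.25,-0.02,0]'; python3 f.py
```

```text
time_s: 5.42
eef_pos: [0.5378, -0.007, 0.0742]
tcp_rot: [-3.14, 0.004, 0.003]
ft_force: [0.8, 0.2, 1.0]
gripper_width: 0.0001
gripper_force: 0.0
5.4667 314 [0.1245 0.1259 0.1548 0.1701 0.1848]
```

```bash
cat > sim.py <<'E'
import numpy as np, sys, json
def run(steps,gap,v0,m,drag,s0=.122,c0=.08,lag=.03):
    dt=5e-4;n=int(len(steps)/12/dt)+1200
    tgt=np.interp(np.arange(n)*dt,np.arange(len(steps)+1)/12,np.concatenate([[0],np.cumsum(steps)]))
    h=0;s=0;v=v0;c=0;cd=0;mx=0;first=None
    for i in range(n):
        h+=(tgt[i]-h)*dt/lag
        f=120*c+4*cd
        # plate quasi-static on hand: face = s - c + ; contact if s-gap-c>=h
        cn=max(0,s-gap-h)
        cd=(cn-c)/dt if cn>0 else 0;c=cn
        f=120*c+4*max(cd,-120*c/4) if c>0 else 0
        if c>0 and first is None:first=(s0+s,v-(tgt[i]-tgt[i-1])/dt)
        a=(m*9.81*.06-c0*np.sign(v)-drag*v-f)/m
        v+=a*dt;s+=v*dt;mx=max(mx,c)
    return mx*1e3,s0+s,first,c*1e3
steps=np.array(json.loads(sys.argv[1]))/1000
for gap in(.045,.053,.063,.070):
  for v0,m,d in((.22,.86,1.5),(.20,.7,1.5),(.25,1.1,1.5),(.25,1.1,1.2)):
    r=run(steps,gap,v0,m,d);print(gap,v0,m,[round(float(x),3) for x in(r[0],r[1],*(r[2] or (0,0)),r[3])])
print(sum(steps))
E
python3 sim.py '[0,10,14,15,15,15,14,13,12,11,10,8,6,5,4,3,2,1]'
```

```text
0.045 0.22 0.86 [4.982, 0.33, 0.201, 0.068, 4.638]
0.045 0.2 0.7 [3.915, 0.329, 0.248, 0.059, 3.575]
0.045 0.25 1.1 [9.188, 0.331, 0.182, 0.116, 6.019]
0.045 0.25 1.1 [10.608, 0.331, 0.18, 0.128, 5.959]
0.053 0.22 0.86 [5.859, 0.338, 0.229, 0.075, 4.6]
0.053 0.2 0.7 [5.045, 0.336, 0.276, 0.073, 3.475]
0.053 0.25 1.1 [9.578, 0.339, 0.201, 0.112, 6.041]
0.053 0.25 1.1 [11.144, 0.339, 0.198, 0.127, 5.96]
0.063 0.22 0.86 [7.357, 0.347, 0.261, 0.092, 4.336]
0.063 0.2 0.7 [6.554, 0.347, 0.303, 0.098, 3.872]
0.063 0.25 1.1 [10.334, 0.349, 0.226, 0.121, 5.832]
0.063 0.25 1.1 [11.989, 0.349, 0.221, 0.14, 6.049]
0.07 0.22 0.86 [8.168, 0.354, 0.279, 0.107, 4.201]
0.07 0.2 0.7 [7.795, 0.354, 0.319, 0.122, 4.046]
0.07 0.25 1.1 [11.164, 0.356, 0.243, 0.127, 5.556]
0.07 0.25 1.1 [12.797, 0.356, 0.236, 0.148, 5.829]
0.15800000000000003
```

```bash
sed -i 's/^  for v0.*/  for v0,m,d in((.22,.86,1.5),(.20,.65,1.5),(.22,.95,1.3)):/' sim.py
for p in '[0,0,8,11,12,12,11,10,9,8,6,5,4,3,2,1]' '[0,6,10,10,10,10,10,9,8,7,6,5,4,3,2,1]' ; do python3 sim.py $p; echo; done
```

```text
0.045 0.22 0.86 [9.016, 0.274, 0.168, 0.143, 4.83]
0.045 0.2 0.65 [4.243, 0.272, 0.173, 0.069, 3.282]
0.045 0.22 0.95 [11.196, 0.274, 0.168, 0.158, 5.25]
0.053 0.22 0.86 [7.938, 0.282, 0.181, 0.111, 4.667]
0.053 0.2 0.65 [3.312, 0.28, 0.193, 0.057, 3.285]
0.053 0.22 0.95 [10.351, 0.282, 0.179, 0.165, 5.269]
0.063 0.22 0.86 [7.439, 0.291, 0.2, 0.116, 4.476]
0.063 0.2 0.65 [4.232, 0.29, 0.227, 0.069, 3.166]
0.063 0.22 0.95 [9.999, 0.292, 0.196, 0.138, 4.972]
0.07 0.22 0.86 [7.673, 0.298, 0.215, 0.108, 4.273]
0.07 0.2 0.65 [5.027, 0.297, 0.247, 0.081, 3.166]
0.07 0.22 0.95 [10.197, 0.299, 0.209, 0.132, 4.699]
0.10200000000000001

0.045 0.22 0.86 [8.643, 0.273, 0.179, 0.122, 4.68]
0.045 0.2 0.65 [4.61, 0.271, 0.19, 0.081, 3.271]
0.045 0.22 0.95 [10.864, 0.273, 0.177, 0.14, 5.229]
0.053 0.22 0.86 [8.876, 0.281, 0.195, 0.127, 4.535]
0.053 0.2 0.65 [4.617, 0.279, 0.21, 0.081, 3.209]
0.053 0.22 0.95 [11.321, 0.281, 0.191, 0.148, 5.004]
0.063 0.22 0.86 [9.146, 0.29, 0.214, 0.131, 4.257]
0.063 0.2 0.65 [5.204, 0.289, 0.235, 0.081, 3.062]
0.063 0.22 0.95 [11.855, 0.291, 0.209, 0.156, 4.641]
0.07 0.22 0.86 [9.311, 0.297, 0.227, 0.134, 4.072]
0.07 0.2 0.65 [5.854, 0.296, 0.251, 0.093, 3.176]
0.07 0.22 0.95 [12.189, 0.297, 0.222, 0.162, 4.371]
0.10100000000000003
```

```bash
python3 - <<'E'
exec(open('f.py').read())
c=cap('wrist','w2.png');P=cloud(c)
m=(P[...,2]>.06)&(P[...,2]<.135)&(abs(P[...,0]-.54)<.036)&(P[...,1]<.21)&(P[...,1]>-.25)
q=P[m];print(env.read_state()['time_s']);h=np.histogram(q[:,1],np.arange(-.06,.2,.005));print([(round(b,3),int(n)) for n,b in zip(*h) if n])
E
```

```text
5.5167 352 [0.1145 0.1157 0.152  0.1626 0.1781]
5.5667
[(np.float64(-0.055), 8), (np.float64(-0.05), 300), (np.float64(-0.045), 574), (np.float64(-0.04), 894), (np.float64(-0.035), 653), (np.float64(-0.03), 206), (np.float64(-0.025), 728), (np.float64(-0.02), 880), (np.float64(-0.015), 1208), (np.float64(-0.01), 1172), (np.float64(-0.005), 717), (np.float64(-0.0), 389), (np.float64(0.005), 423), (np.float64(0.01), 918), (np.float64(0.015), 675), (np.float64(0.02), 426), (np.float64(0.025), 83), (np.float64(0.04), 1493), (np.float64(0.045), 4889), (np.float64(0.05), 896), (np.float64(0.065), 53), (np.float64(0.07), 70), (np.float64(0.075), 369), (np.float64(0.08), 412), (np.float64(0.085), 515), (np.float64(0.09), 791), (np.float64(0.095), 270), (np.float64(0.1), 5870), (np.float64(0.105), 1), (np.float64(0.11), 52)]
```

View pics/w2.png

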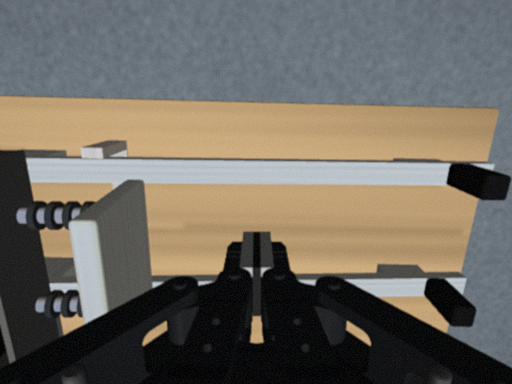

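The wrist view shows the plate at columns 75–150, heading for the shut fingers at column 257, with the stops at the far right. Only the outer linkages are wide, so I'll raise the hand slightly and match speed now.

```bash
sed -i 's/^for gap.*/for gap in(.018,.023,.028,.034):/; s/s0=.122/s0=.145/' sim.py
for p in '[7,11,13,13,12,11,10,9,8,6,5,4,3,2,1]' '[8,14,15,14,13,12,11,10,8,7,6,4,3,2,1]' ; do python3 sim.py $p; echo; done
```

```text
0.018 0.22 0.86 [6.514, 0.283, 0.171, 0.1, 4.597]
0.018 0.2 0.65 [3.274, 0.281, 0.175, 0.069, 3.248]
0.018 0.22 0.95 [7.979, 0.283, 0.17, 0.109, 5.196]
0.023 0.22 0.86 [6.04, 0.288, 0.181, 0.103, 4.574]
0.023 0.2 0.65 [3.299, 0.286, 0.192, 0.045, 3.273]
0.023 0.22 0.95 [7.776, 0.288, 0.18, 0.115, 5.104]
0.028 0.22 0.86 [6.104, 0.293, 0.193, 0.084, 4.502]
0.028 0.2 0.65 [3.469, 0.291, 0.214, 0.057, 3.25]
0.028 0.22 0.95 [8.001, 0.293, 0.191, 0.098, 4.965]
0.034 0.22 0.86 [6.847, 0.298, 0.21, 0.089, 4.351]
0.034 0.2 0.65 [4.308, 0.297, 0.236, 0.069, 3.154]
0.034 0.22 0.95 [8.853, 0.299, 0.205, 0.107, 4.741]
0.11499999999999999

0.018 0.22 0.86 [4.436, 0.295, 0.174, 0.065, 4.388]
0.018 0.2 0.65 [3.135, 0.294, 0.192, 0.021, 3.118]
0.018 0.22 0.95 [5.897, 0.296, 0.173, 0.075, 4.924]
0.023 0.22 0.86 [5.024, 0.3, 0.191, 0.059, 4.326]
0.023 0.2 0.65 [3.248, 0.299, 0.223, 0.045, 3.075]
0.023 0.22 0.95 [6.678, 0.301, 0.187, 0.072, 4.786]
0.028 0.22 0.86 [6.021, 0.305, 0.209, 0.076, 4.195]
0.028 0.2 0.65 [3.949, 0.304, 0.243, 0.057, 3.007]
0.028 0.22 0.95 [7.853, 0.306, 0.203, 0.081, 4.593]
0.034 0.22 0.86 [7.029, 0.311, 0.228, 0.093, 4.036]
0.034 0.2 0.65 [4.976, 0.31, 0.262, 0.069, 3.137]
0.034 0.22 0.95 [9.017, 0.311, 0.22, 0.103, 4.374]
0.128
```

```bash
python3 -m crank '[0,0,-0.035,0.025,0,0,0,-0.09,0.05,0,0,0,-0.155,0.05,0,0,0,-0.22,0.05,0,0,0,-0.28,0.05,0,0,0,-0.335,0.05,0,0,0,-0.385,0.05,0,0,0,-0.43,0.05,0,0,0,-0.47,0.05,0,0,0,-0.5,0.05,0,0,0,-0.525,0.05,0,0,0,-0.545,0.05,0,0,0,-0.56,0.05,0,0,0,-0.57,0.05,0,0,0,-0.575,0.05,0,0,0,-0.575,0.05,0,0,0,-0.575,0.05,0,0,0,-0.575,0.05,0,0,0,-0.575,0.05,0,0,0,-0.575,0.05,0]'
python3 - <<'E'
exec(open('f.py').read())
c=cap('wrist','w3.png');P=cloud(c);print(env.read_state()['time_s'])
E
```

```text
time_s: 7.23
eef_pos: [0.5396, -0.1233, 0.0853]
tcp_rot: [-3.142, -0.0, 0.001]
ft_force: [-0.5, -0.3, -0.3]
gripper_width: 0.0001
gripper_force: 0.2
7.2833 540 [-0.1023 -0.0541 -0.0142  0.0065  0.0352]
7.3333
```

View pics/w3.png

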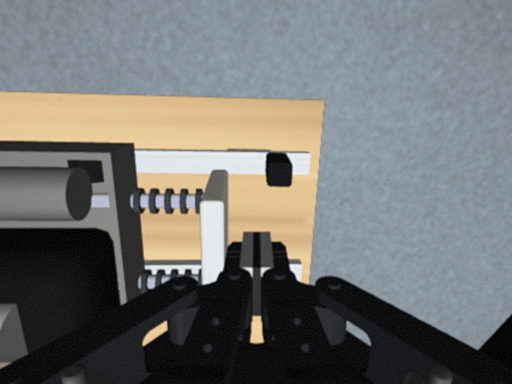

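The wrist view shows the plate (columns 203–228) resting on the fingers, short of the stop at (280,168). That puts the carriage at about 0.29. I'll hold for over a second, then ease it down at about 24 mm/s.

```bash
python3 -m crank '[0,0,0,0,0,0,0,0,0,0,0,0,0,0,0,0,0,0,0,0,0,0,0,0,0,0,0,0,0,0,0,0,0,0,0,0,0,0,0,0,0,0,0,0,0,0,0,0,0,0,0,0,0,0,0,0,0,0,0,0,0,0,0,0,0]'; python3 f.py
python3 -m crank '[0,0,-0.005,0,0,0,0,-0.015,0,0,0,0,-0.025,0,0,0,0,-0.035,0,0,0,0,-0.045,0,0,0,0,-0.055,0,0,0,0,-0.065,0,0,0,0,-0.075,0,0,0,0,-0.085,0,0,0,0,-0.095,0,0,0,0,-0.105,0,0,0,0,-0.115,0,0,0,0,-0.125,0,0,0,0,-0.135,0,0,0,0,-0.145,0,0,0,0,-0.155,0,0,0,0,-0.165,0,0,0,0,-0.175,0,0,0,0,-0.185,0,0,0,0,-0.195,0,0]'; python3 f.py
python3 -m crank '[0,0,-0.005,0,0,0,0,-0.015,0,0,0,0,-0.025,0,0,0,0,-0.035,0,0,0,0,-0.045,0,0,0,0,-0.055,0,0,0,0,-0.065,0,0,0,0,-0.075,0,0,0,0,-0.085,0,0,0,0,-0.095,0,0,0,0,-0.105,0,0,0,0,-0.115,0,0,0,0,-0.125,0,0,0,0,-0.135,0,0,0,0,-0.145,0,0,0,0,-0.155,0,0,0,0,-0.165,0,0,0,0,-0.175,0,0,0,0,-0.185,0,0,0,0,-0.195,0,0]'
python3 - <<'E'
exec(open('f.py').read())
c=cap('wrist','w4.png')
E
```

```text
time_s: 8.42
eef_pos: [0.5396, -0.1236, 0.0853]
tcp_rot: [-3.142, -0.0, 0.0]
ft_force: [-0.2, -0.7, -0.1]
gripper_width: 0.0003
gripper_force: 0.2
8.4667 547 [-0.1024 -0.0543 -0.0156  0.0064  0.0348]
time_s: 10.13
eef_pos: [0.5396, -0.1628, 0.0853]
tcp_rot: [3.142, -0.0, 0.0]
ft_force: [0.1, -0.8, -0.3]
gripper_width: 0.0003
gripper_force: 0.2
10.1833 498 [-0.0921 -0.0713 -0.0485 -0.0295 -0.0017]
time_s: 11.85
eef_pos: [0.5396, -0.2017, 0.0853]
tcp_rot: [-3.142, -0.0, 0.0]
ft_force: [0.5, 0.0, -0.0]
gripper_width: 0.0004
gripper_force: 0.0
11.9 499 [-0.1763 -0.1692 -0.0793 -0.061  -0.032 ]
```

View pics/w4.png

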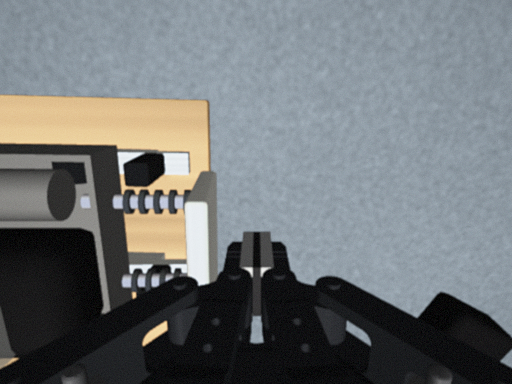

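The wrist view shows a gap opening between the plate (columns 187–215) and the fingers (225), with the contact force gone. The carriage has stopped, so I'll back off and check.

```bash
python3 -m crank '[0,0,-0.05,0,0,0,0,-0.15,0,0,0,0,-0.25,0,0,0,0,-0.25,0.2,0,0,0,-0.25,0.4,0,0,0,-0.25,0.6,0,0,0,-0.25,0.8,0,0,0,-0.25,0.8,0,0,0,-0.25,0.8,0]'
python3 - <<'E'
from h import *
for n in('top','scene'):
    c=cap(n);P=cloud(c)
    m=(P[...,2]>.08)&(P[...,2]<.12)&(abs(P[...,0]-.54)<.036)&(P[...,1]<.0)&(P[...,1]>-.25)&(c['pixels'].min(-1)>70)
    print(n,np.percentile(P[m],[1,5,25,50],axis=0)[:,1].round(4))
    k=(c['pixels'].max(-1)<70)&(P[...,2]>.095)&(P[...,2]<.135)&(P[...,0]<.47)&(P[...,0]>.37)&(abs(P[...,1]-.24)<.04)
    print('knob',k.sum(),P[k].mean(0).round(4))
    find(n,['plate','caddy','bolt_knob'])
    if n=='top':cv2.imwrite('pics/t9.png',cv2.resize(c['pixels'][100:300,80:420],None,fx=2,fy=2)[:,:,::-1])
print(env.read_state()['time_s'])
E
```

```text
time_s: 12.7
eef_pos: [0.5416, -0.2535, 0.2498]
tcp_rot: [3.137, -0.007, 0.0]
ft_force: [0.5, 0.5, -0.7]
gripper_width: 0.0001
gripper_force: 0.0
top [-0.1785 -0.1762 -0.1687 -0.0997]
knob 45 [0.4037 0.2416 0.121 ]
top plate [ 0.5281 -0.1688  0.101 ] 0.69
top caddy [ 0.5327 -0.0464  0.0987] 0.86
top bolt_knob [0.4088 0.2409 0.0748] 0.52
scene [-0.1816 -0.1802 -0.1765 -0.1707]
knob 55 [0.4055 0.2402 0.1178]
scene caddy [ 0.547  -0.0557  0.0977] 0.83
scene bolt_knob [0.4104 0.2414 0.0957] 0.51
13.1
```

View pics/t9.png

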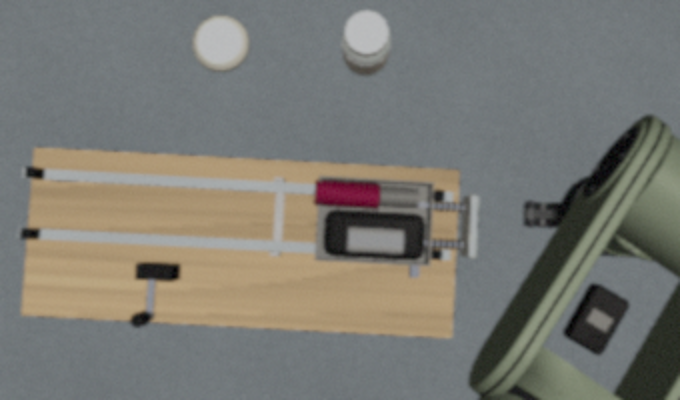

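The caddy is against the stops at (440,195) and (440,253), having travelled about 0.36 m. The knob is drawn 35 mm, the hand is clear, and the other objects haven't moved.

```bash
python3 -c "
from cell import env
print(env.hand_in())"
```

```text
the job is handed in; nothing more can be done
None
```

I drew the bolt its full 35 mm, caught the caddy on its buffer plate past the mark, held it still at about 0.29 m for over a second, eased it down to the end stops and handed the job in with the hand clear. The buffer compression was not measured; my simulation put the peak at about 3 to 9 mm.

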